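# Wedge a limestone panel fast in the carving board

## Robot

A 6-joint arm with a two-finger parallel gripper is mounted at the origin on the work surface. World frame = base frame: x ahead of the robot, y to its left, z up, the work surface at z = 0. Lengths are in m, angles in degrees, forces in N, time in s.
With the tool pointing down it reaches from about 0.325 to 0.85 m from the base axis. Payload 15.5 kg.
Tool frame: the origin (TCP) lies at the very end of the fingers, on their centre line; the grasp point (between the pads) lies arm.grip_depth behind it (arm.grip_depth is the distance from the TCP to the grasp point, in m); z points along the fingers, y is the line along which they close (so a half turn about z gives the same grasp; the last joint's range is limited). The gripper opens to 91 mm and grips with 3 to 60 N. Pads are 32 mm wide; open, the fingers measure 118 mm over their backs; the gripper's body (76 mm by 178 mm) begins 60 mm behind the grasp point.
Start: joints at [-76.347, 28.281, 77.091, -0, 74.628, -5.472], TCP at [0.205, -0.591, 0.214] pointing down, gripper open.
Joint ranges: [-166.48, 166.48], [-47.26, 123.95], [12.59, 153.08], [-70.14, 250.14], [6.76, 159.57], [-176.63, 176.63]. Speed limits (degrees/s): [108.29, 108.29, 147.25, 172.46, 172.46, 172.46].

## Interface

Orientations are given as a 3x3 rotation matrix whose columns are the frame's x, y, z axes.
In Python, from rig import arm gives the robot as it stands. Calls block until the motion is done:
- arm.move_to(position, orientation): joint-space move of the TCP to a pose.
- arm.move_l(position, orientation=None, feed=0.15): straight line of the TCP; orientation=None keeps the orientation; feed is the mean speed in m/s.
- arm.move_joints(angles): joint-space move.
- arm.grip(opening): finger opening in m; the grip force is fixed at half the most; returns when the fingers have stopped.
- arm.sleep(seconds).
- arm.solve_ik(position, orientation): joint angles nearest the present ones, or None.
- arm.snapshot(name): name is "scene" or "top"; returns the picture (420x560x3 uint8, red, green, blue); there is no depth.
- arm.get_calibration(name): a dict with "intrinsics" (3x3 intrinsics, pixels), "cam_to_world" (4x4, takes a point from camera to world coordinates). Camera axes: x right, y down, z forward; pixel columns grow to the right and rows downward; lengths in m; the calibration is good to about 2 mm. A picture is of the moment at which its call begins. get_calibration takes no time and is no camera call.
A pose or a line that the arm cannot do raises arm.Unreachable and nothing moves.
- arm.sign_off(): hands the job in; it is judged then, once.
Readings, each from a call of its own:
- arm.current_t(): time.
- arm.current_joint_positions(): joint angles.
- arm.current_dq(): joint speeds.
- arm.current_tau(): joint torques, N m.
- arm.current_ee_pos(): TCP position.
- arm.current_tool_rot(): TCP orientation.
- arm.current_force(): force on the tool from outside, world axes, zero at the start.
- arm.current_torque(): the same for the moment, N m.
- arm.current_width(): finger opening in m.
- arm.current_grasp_force(): force on a finger pad.
Only numpy, scipy, OpenCV 4.12 (cv2) and the standard library are available. Lean on these libraries where they do the work, as an engineer would, in place of code of your own. Each camera call takes 0.05 s, during which the arm holds its last target. There are 200 camera calls.

## Task

Hold the limestone panel fast in the carving board: slip the big loose wooden wedge, thin end first and straight side to the stone, into the tapering gap between the panel and the angled cleat and let go of it. Then take the wooden mallet by its handle and tap the wedge's butt with several separate light taps, never a hard blow, until it goes no further and the panel is tight against the rail. Lay the mallet down flat on the bench again, beside the board, without knocking the stone or shifting the other things.

Things in the scene. Friction and masses are not known exactly. Their poses are not given: they have to be found in the camera images.
- board: Carving board: plywood 220 (x) x 260 (y) x 12 mm, screwed to the bench; origin at the centre of its underside; +x roughly away from the robot. From -x to +x: rail, panel, tapering gap, angled cleat. An end stop (top 32 mm over the bench) stands behind the panel's +y end only; the -y end is open. The wedge is driven towards +y.
- rail: Straight wooden rail on the board at board x = -75 mm, 26 x 170 x 18 mm; origin at the middle of its working face (facing board +x, to the panel), on the board's top; its y runs along the face.
- gap_mouth (a point): About the middle of the gap's wide mouth, at board x = 41, y = -45 mm, on the board's top. The gap's far side is the angled wooden cleat, 30 x 142 x 24 mm, set by hand in its slots and not measured: the middle of its face is at board y = 25 mm and x = 42.3 to 49.3 mm; the face is turned 9.46 degrees: the gap narrows 1 mm in every 6 mm towards board +y, down to the cleat's end at board y = 95 mm.
- panel: Limestone panel with a carved rosette, 100 (x) x 150 (y) x 22 mm, about 0.76 kg, straight edges, loose on the board with its axes along the board's (within 0.5 degree); origin at the centre of its underside. It starts 1 to 3 mm clear of the rail and of the end stop; the wedge pushes it up to them.
- wedge: Big pale wooden wedge, 171 long, 34 mm high, 0.11 kg, lying right side down: only turn it about the vertical. Origin under the middle of its heel, x to the thin end. Heel: parallel block 45 (x) x 36 mm (y), grip it across y. From x = 22.5 to 148.5 mm it tapers 1 in 6 to 15 mm wide; the +y side is straight (y = +18 mm) and goes to the panel, the -y side slopes. Home, x points along board +y.
- wedge_tip (a point): Middle of the wedge's thin end face, 17 mm above its underside (wedge x = 148.5, y = 10.5 mm).
- wedge_butt (a point): Middle of the wedge's butt, the face that is tapped, 36 wide x 34 mm high, 17 mm above its underside (wedge x = -22.5 mm). A blow over 60 N bruises it: tap at about 50 mm/s or less and stop at some 8 N. Pushed, the wedge first slides freely, then shifts the panel (5 to 12 N), then jams; its butt then sticks out 30 to 80 mm past the panel's end.
- mallet: Wooden mallet lying flat, about 0.34 kg. Head 46 (x) x 100 (y) x 44 mm high, a striking face at each y end. Handle 24 wide, 28 mm high, x = -23 to -189 mm, its middle 22 mm above the underside. Origin under the middle of the head; x points from handle to head, at the start roughly away from the robot; centre of mass 15 mm behind the head's middle.
- mallet_grip (a point): On the handle's middle line, 52 mm behind the head's middle, 22 mm above the mallet's underside: where to hold it, fingers closing along the mallet's y.
- point_chisel: Bystander, leave alone: pointed steel chisel, 12 mm square bar 225 mm long, lying flat. Origin about its middle, underside.
- flat_chisel: Bystander, leave alone: flat steel chisel, 12 mm square bar 225 mm long, lying flat. Origin about its middle, underside.
- offcut: Bystander, leave alone: limestone offcut, 75 x 55 x 38 mm. Origin about its middle, underside.
- brush: Bystander, leave alone: dust brush with dark wooden handle, 210 mm. Origin about its middle, underside.
- try_square: Bystander, leave alone: try square, dark wooden stock 110 mm, steel blade 130 mm. Origin about its middle, underside.
- small_wedge: Bystander, leave alone: a short dark shim, only 80 x 20 x 18 mm: not the wedge to use. Origin about its middle, underside.
Not all that is in view belongs to the job. What is shaped like the mallet but red is not meant. Leave any red look-alike of the wedge alone.

How it is judged:
By the outcome, as a careful person would: the job done as asked, in the order asked, and still so for the second after the job is handed in, with the robot touching nothing.
It also fails if it takes over 72 s, if anything falls off the work surface, if the arm or the gripper's body presses on something with over 40 N, if the wrist force passes 120 N, or if a joint passes its speed limit or range.

## Working session

There is one attempt and no reset: what is moved stays moved. The work goes in short steps, each a Python script; the robot and the scene stay as the last script left them, time stands still between calls to the robot, and variables do not carry over. Pictures are saved under pics/ and viewed, at most 12 in all, crops included, and the job is handed in when it is done.

```bash
ls; mkdir -p pics
python3 - <<'E'
from rig import arm
import cv2
for n in("scene","top"):
    c=arm.get_calibration(n);print(n,c["intrinsics"].round(1).tolist(),c["cam_to_world"].round(3).tolist())
    im=arm.snapshot(n)[:,:,::-1];cv2.imwrite(f"pics/{n}0.png",im)
    cv2.imwrite(f"pics/{n}0b.png",cv2.resize(im,(800,600),interpolation=cv2.INTER_CUBIC))
print(arm.grip_depth,arm.current_t())
E
```

```text
pics
scene [[456.7, 0.0, 276.7], [0.0, 456.7, 205.8], [0.0, 0.0, 1.0]] [[-0.645, 0.589, -0.486, 1.201], [0.764, 0.49, -0.42, 0.668], [-0.009, -0.642, -0.766, 1.131], [0.0, 0.0, 0.0, 1.0]]
top [[406.6, 0.0, 276.2], [0.0, 406.6, 197.3], [0.0, 0.0, 1.0]] [[0.007, -0.996, 0.085, 0.449], [-1.0, -0.007, 0.002, 0.056], [-0.002, -0.085, -0.996, 1.055], [0.0, 0.0, 0.0, 1.0]]
0.0188 0.1
```

View pics/top0b.png

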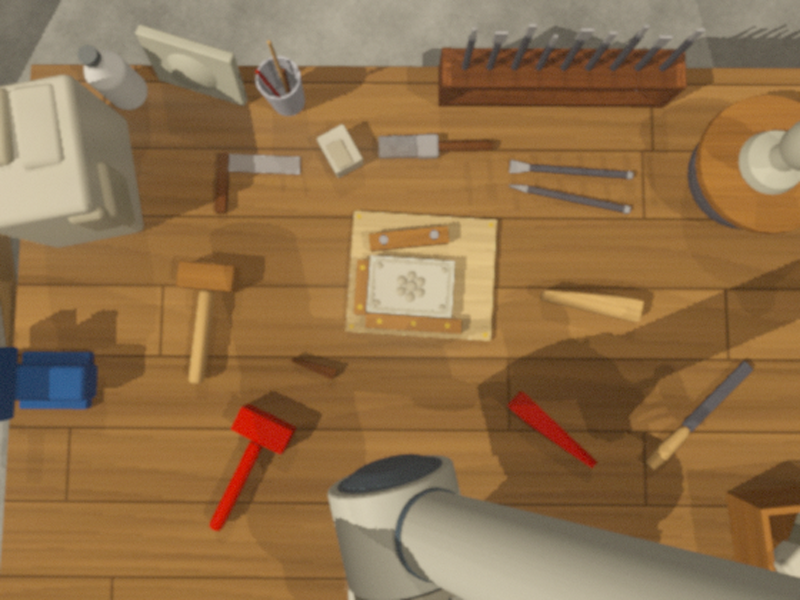

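View pics/scene0b.png

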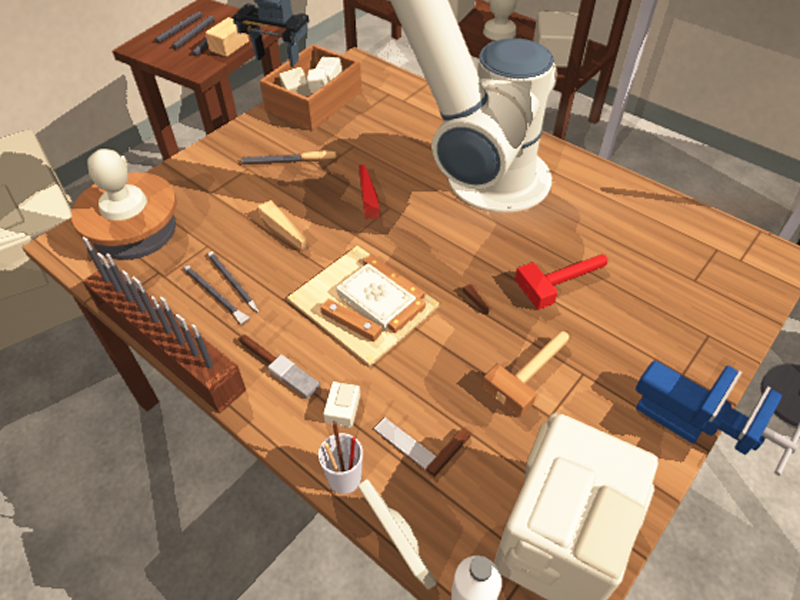

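Wedge candidates (800x600 top view): pale wood (595,303), red look-alike (550,430), dark shim (318,366). I choose the pale one. Mallet candidates: wooden (207,275), red (265,430). I choose the wooden one. Close crops to check both and measure them.

Run:
```python
import cv2
im=cv2.imread("pics/top0.png")
cv2.imwrite("pics/c1.png",cv2.resize(im[140:250,235:455],None,fx=3.6,fy=3.6,interpolation=cv2.INTER_CUBIC))
cv2.imwrite("pics/c2.png",cv2.resize(im[175:275,110:260],None,fx=5,fy=5,interpolation=cv2.INTER_CUBIC))
```

```text
(no output)
```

View pics/c1.png

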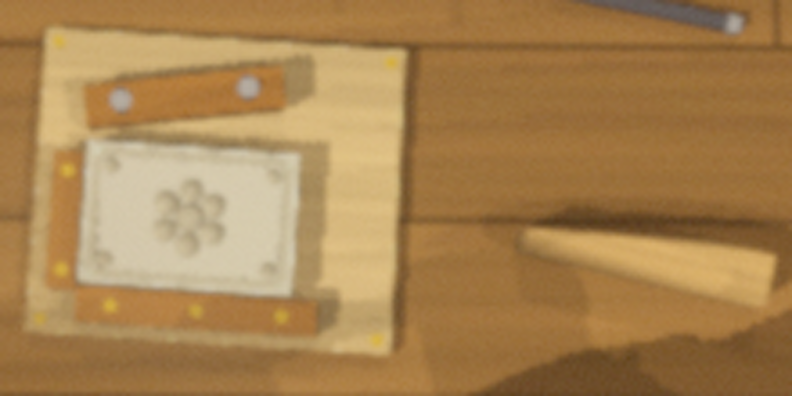

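View pics/c2.png

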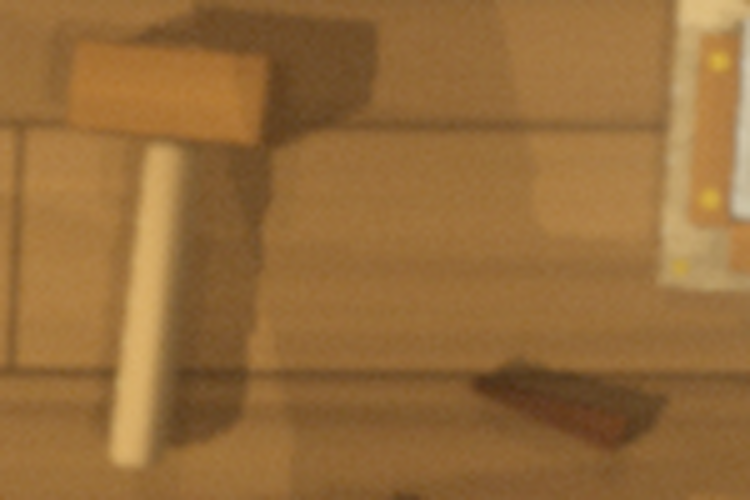

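The crop confirms the pale wedge: heel at right (770,280), tip at left (524,238), straight side facing down. The wooden mallet's head is at (167,92) and its handle end at (132,467) in the second crop. Next I fit poses and check the overlay.

```bash
cat > h.py <<'E'
import numpy as np, cv2
from rig import arm
def bp(px,z,n="top"):
    c=arm.get_calibration(n);K=np.array(c["intrinsics"]);T=np.array(c["cam_to_world"])
    d=T[:3,:3]@np.linalg.inv(K)@np.r_[px,1.];o=T[:3,3]
    return (o+d*(z-o[2])/d[2])[:2]
def proj(P,n="top"):
    c=arm.get_calibration(n);K=np.array(c["intrinsics"]);T=np.linalg.inv(np.array(c["cam_to_world"]))
    q=K@(T[:3,:3]@np.asarray(P,float).T+T[:3,3:]);return (q[:2]/q[2]).T
def rigid(m,w):   # local 2D -> world 2D
    m=np.array(m,float);w=np.array(w);a=m-m.mean(0);b=w-w.mean(0)
    th=np.arctan2((a[:,0]*b[:,1]-a[:,1]*b[:,0]).sum(),(a*b).sum())
    t=w.mean(0)-R2(th)@m.mean(0);r=(m@R2(th).T+t-w)
    return t,th,np.abs(r).max()
def R2(th):return np.array([[np.cos(th),-np.sin(th)],[np.sin(th),np.cos(th)]])
def down(yaw): # tool down, tool y along world direction 'yaw' (rad)
    y=np.array([np.cos(yaw),np.sin(yaw),0]);z=np.array([0,0,-1.]);return np.c_[np.cross(y,z),y,z]
def un(p,x0,y0,s):return np.array([x0+(p[0]+.5)/s-.5,y0+(p[1]+.5)/s-.5])
E
cat > m.py <<'E'
from h import *
c1=lambda ps,z:[bp(un(p,235,140,3.6),z) for p in ps]
c2=lambda ps,z:[bp(un(p,110,175,5),z) for p in ps]
f=lambda n,r:print(n,(r[0]*1e3).round(1),np.degrees(r[1]).round(2),"res",(r[2]*1e3).round(1))
B=rigid([[.11,.13],[.11,-.13],[-.11,-.13],[-.11,.13]],c1([(46,28),(408,47),(393,354),(25,331)],.012));f("board",B)
P=rigid([[.05,.075],[.05,-.075],[-.05,-.075],[-.05,.075]],c1([(85,138),(300,153),(293,297),(78,283)],.034));f("panel",P)
W=rigid([[-.0225,-.018],[-.0225,.018],[.1485,.018],[.1485,.003]],c1([(777,254),(769,305),(522,247),(525,229)],.034));f("wedge",W)
M=rigid([[.023,.05],[.023,-.05],[-.023,-.05],[-.023,.05],[-.189,0]],c2([(73,40),(268,55),(262,146),(67,128)],.044)+c2([(132,467)],.036));f("mallet",M)
C=[R2(-B[1])@(p-B[0])*1e3 for p in c1([(90,130),(285,105)],.036)];print("cleat face board",np.round(C,1))
Pb=R2(-B[1])@(P[0]-B[0])*1e3;print("panel in board",Pb.round(1))
for n,p in dict(red1=(510,400),red2=(597,466),ch1=(512,190),ch2=(632,212),shim=(318,366),redm=(265,430),knife=(655,465)).items():print(n,bp(np.array(p)*.7,.02).round(3))
im=cv2.imread("pics/top0.png")[140:250,235:455];im=cv2.resize(im,None,fx=3.6,fy=3.6,interpolation=cv2.INTER_CUBIC)
def dr(T,poly,z,col):
    w=np.array(poly)@R2(T[1]).T+T[0];q=proj(np.c_[w,np.full(len(w),z)]);q=(q-[235,140]+.5)*3.6-.5
    cv2.polylines(im,[np.round(q*16).astype(int)],True,col,1,cv2.LINE_AA,4)
wp=[[-.0225,-.018],[-.0225,.018],[.1485,.018],[.1485,.003],[.0225,-.018]]
dr(W,wp,.034,(255,0,0));dr(W,wp,0,(0,255,0))
dr(B,[[.11,.13],[.11,-.13],[-.11,-.13],[-.11,.13]],.012,(255,0,0))
dr(P,[[.05,.075],[.05,-.075],[-.05,-.075],[-.05,.075]],.034,(255,0,0))
for xc in(.0423,.0493):dr(B,[[xc+.07/6,-.045],[xc-.07/6,.095]],.036,(0,0,255))
cv2.imwrite("pics/ov.png",im)
E
python3 m.py
```

```text
board [551.6   9.4] -3.01 res 1.2
panel [529.   30.6] -3.16 res 1.4
wedge [ 493.9 -352.5] 77.46 res 2.7
mallet [543.7 390.8] -4.14 res 2.0
cleat face board [[ 33.5  92.9]
 [ 59.4 -42.8]]
panel in board [-23.6  20. ]
red1 [ 0.33  -0.146]
red2 [ 0.218 -0.296]
ch1 [ 0.706 -0.153]
ch2 [ 0.667 -0.37 ]
shim [0.387 0.192]
redm [0.275 0.283]
knife [ 0.22  -0.397]
```

View pics/ov.png

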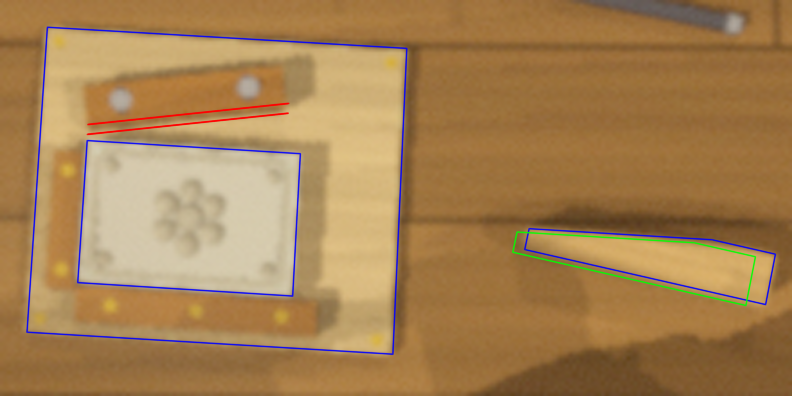

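The overlay fits the board, panel and wedge to about 2 mm, so the estimate is good enough to start. I'll grasp the wedge by its heel, turn it, and slip it in while watching the force.

```bash
cat >> h.py <<'E'
B=(np.array([.5516,.0094]),np.radians(-3.05))
def b2w(x,y,z):return np.r_[B[0]+R2(B[1])@[x,y],z]
def w2b(p):return R2(-B[1])@(np.array(p)[:2]-B[0])
E
python3 - <<'E'
from h import *
W=np.array([.4939,-.3525]);wy=np.radians(77.46)
g=W+R2(wy)@[-.004,0]
for o in(90,-90):
    print(o,np.round(arm.solve_ik(np.r_[g,.12],down(wy+np.radians(o))),0) if arm.solve_ik(np.r_[g,.12],down(wy+np.radians(o))) is not None else None)
o=min((90,-90),key=lambda o:abs(arm.solve_ik(np.r_[g,.12],down(wy+np.radians(o)))[5]))
R=down(wy+np.radians(o))
arm.move_to(np.r_[g,.12],R)
arm.move_l(np.r_[g,.006],R,feed=.12)
arm.grip(0.0);print("w",arm.current_width(),arm.current_grasp_force())
arm.move_l(np.r_[g,.06],R,feed=.1)
ty=B[1]+np.pi/2;R=down(ty+np.radians(o))
X=.0464
tcp=lambda tip,z:b2w(X,tip-.1485-.004,z)
arm.move_to(tcp(-.10,.06),R)
arm.move_l(tcp(-.10,.0205),R,feed=.1)
arm.sleep(.2);f0=np.array(arm.current_force());print("f0",f0.round(1))
for tip in np.arange(-.08,.0351,.0115):
    arm.move_l(tcp(tip,.0205),R,feed=.06)
    f=R2(-B[1])@(np.array(arm.current_force())-f0)[:2]
    print(round(tip,3),f.round(2))
    if np.abs(f).max()>4:break
print(w2b(arm.current_ee_pos()).round(4),arm.current_width(),arm.current_t())
im=arm.snapshot("top")[:,:,::-1]
cv2.imwrite("pics/i1.png",cv2.resize(im[140:250,235:455],None,fx=3.6,fy=3.6,interpolation=cv2.INTER_CUBIC))
im=arm.snapshot("scene")[:,:,::-1]
cv2.imwrite("pics/i2.png",cv2.resize(im[150:270,170:330],None,fx=5,fy=5,interpolation=cv2.INTER_CUBIC))
E
```

```text
90 [-41.  33.  86.  -0.  62. 151.]
-90 [-41.  33.  86.  -0.  62. -29.]
w 0.035516484824387066 29.998590052127838
f0 [-0.1  0.4 -1.4]
-0.08 [ 0.23 -0.78]
-0.068 [-0.34 -0.79]
-0.057 [ 0.91 -0.42]
-0.046 [ 0.08 -0.03]
-0.034 [ 0.08 -0.78]
-0.023 [ 0.27 -0.35]
-0.011 [-0.08 -1.35]
0.0 [ 0.29 -0.62]
0.012 [-0.4  -0.92]
0.023 [-0.33 -0.75]
0.035 [ 0.71 -0.73]
[ 0.0464 -0.1171] 0.03606381699411966 9.475
```

View pics/i2.png

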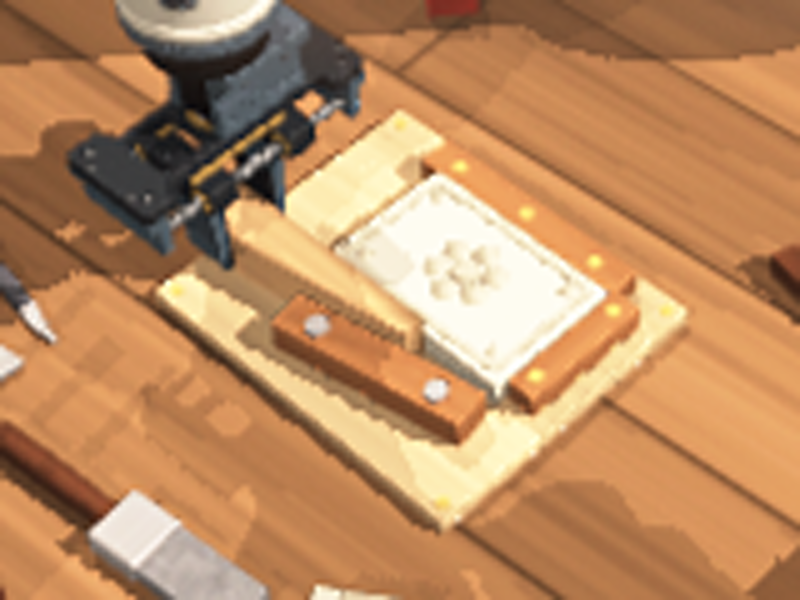

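The wedge tip is inside the gap at (415,340), with its straight side along the stone and no contact force. I'll release it and fetch the mallet.

Run:
```python
from h import *
p=np.array(arm.current_ee_pos());R=np.array(arm.current_tool_rot())
p[2]=.0180;arm.move_l(p,feed=.03);arm.grip(.085)
p[2]=.12;arm.move_l(p,feed=.12)
M=np.array([.5437,.3908]);my=np.radians(-4.14);g=M+R2(my)@[-.052,0]
def best(pos,yaw):
    return min((down(yaw+a) for a in(np.pi/2,-np.pi/2)),key=lambda R:abs(arm.solve_ik(pos,R)[5]))
R=best(np.r_[g,.16],my)
arm.move_to(np.r_[g,.16],R)
im=arm.snapshot("top")[:,:,::-1];cv2.imwrite("pics/j1.png",im)
arm.move_l(np.r_[g,.004],R,feed=.12)
arm.grip(0.0);print("w",arm.current_width(),arm.current_grasp_force())
arm.move_l(np.r_[g,.15],R,feed=.12);arm.sleep(.2)
print("F",np.round(arm.current_force(),1),np.round(arm.current_torque(),2))
R=best(b2w(.0464-.052,-.2156,.15),B[1])
arm.move_to(b2w(.0464-.052,-.2156,.15),R)
print(arm.current_t(),np.round(arm.current_joint_positions()),arm.current_width())
im2=arm.snapshot("scene")[:,:,::-1]
a=cv2.resize(im[140:250,235:455],(800,400),interpolation=cv2.INTER_CUBIC)[:,:500]
b=cv2.resize(im2[90:270,150:350],None,fx=2.2,fy=2.2,interpolation=cv2.INTER_CUBIC)[:400,:300] if 0 else None
cv2.imwrite("pics/k1.png",a)
cv2.imwrite("pics/k2.png",cv2.resize(im2[80:270,130:380],(800,600),interpolation=cv2.INTER_CUBIC))
```

```text
w 0.023650437766419466 29.99490201473236
F [-0.3  0.3 -2.9] [ 0.11 -0.03 -0.05]
19.75 [-27.  28.  89.   0.  63.  66.] 0.023551303674048826
```

View pics/k1.png

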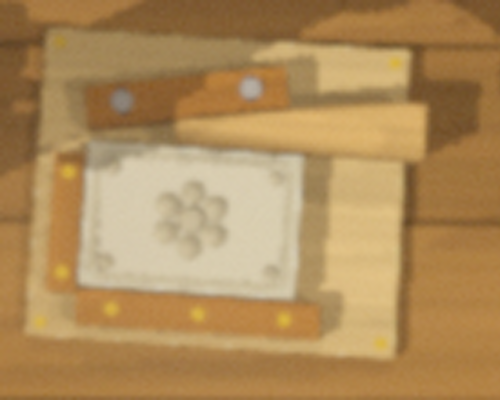

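View pics/k2.png

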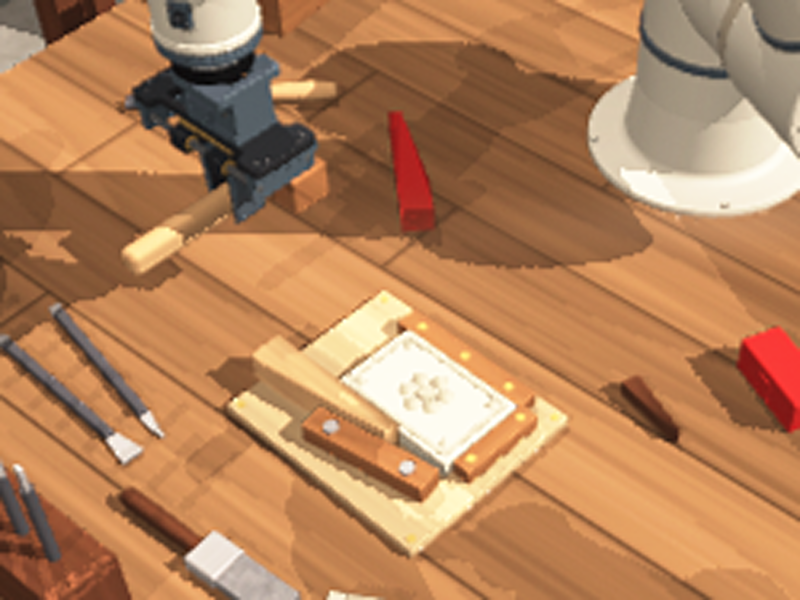

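The wedge is well placed, with its butt at (425,130) in the first crop. The mallet ended up half a turn round: head toward the robot at (310,185), handle end at (150,255) in the second. I'll turn it back up high, then approach and tap.

Run:
```python
from h import *
for p in((428,103),(424,160)):
    print("butt board",(w2b(bp(un(p,235,140,800/220),.046))*1e3).round(1))
R=down(B[1]+np.pi/2);q=arm.solve_ik(b2w(-.0056,-.2156,.15),R);print(np.round(q))
R2_=down(B[1]-np.pi/2);q2=arm.solve_ik(b2w(-.0056,-.2156,.15),R2_);print(np.round(q2))
Rc=np.array(arm.current_tool_rot())
R=R if (R[:,1]@Rc[:,1])<0 else R2_
X=-.0056
arm.move_to(b2w(X,-.2156,.15),R)
arm.move_l(b2w(X,-.2156,.019),R,feed=.12)
arm.sleep(.2);f0=np.array(arm.current_force())
fy=lambda:-(R2(-B[1])@(np.array(arm.current_force())-f0)[:2])[1]
print("start",arm.current_t(),np.round(arm.current_force(),1))
# first taps: find contact and slide
y=-.1875
arm.move_l(b2w(X,y,.019),feed=.05)
log=[]
for i in range(8):
    t=arm.current_t();y+=.001;arm.move_l(b2w(X,y,.019),feed=.04);log.append((round(y,4),round(fy(),2),round(arm.current_t()-t,2)))
    if log[-1][1]>8:break
print(log)
arm.move_l(b2w(X,y-.015,.019),feed=.08);print(arm.current_t(),fy())
cv2.imwrite("pics/l1.png",cv2.resize(arm.snapshot("scene")[80:270,130:380,::-1],(800,600),interpolation=cv2.INTER_CUBIC))
```

```text
butt board [  65.7 -138.2]
butt board [  26.1 -137.2]
[ -27.   28.   89.   -0.   63. -114.]
[-27.  28.  89.  -0.  63.  66.]
start 24.0 [-0.5  0.  -2.8]
[(-0.1865, np.float64(0.09), 0.25), (-0.1855, np.float64(0.1), 0.25), (-0.1845, np.float64(0.34), 0.25), (-0.1835, np.float64(-1.31), 0.25), (-0.1825, np.float64(0.23), 0.25), (-0.1815, np.float64(0.35), 0.25), (-0.1805, np.float64(-0.12), 0.25), (-0.1795, np.float64(0.31), 0.25)]
27.05 -0.12893951701103068
```

View pics/l1.png

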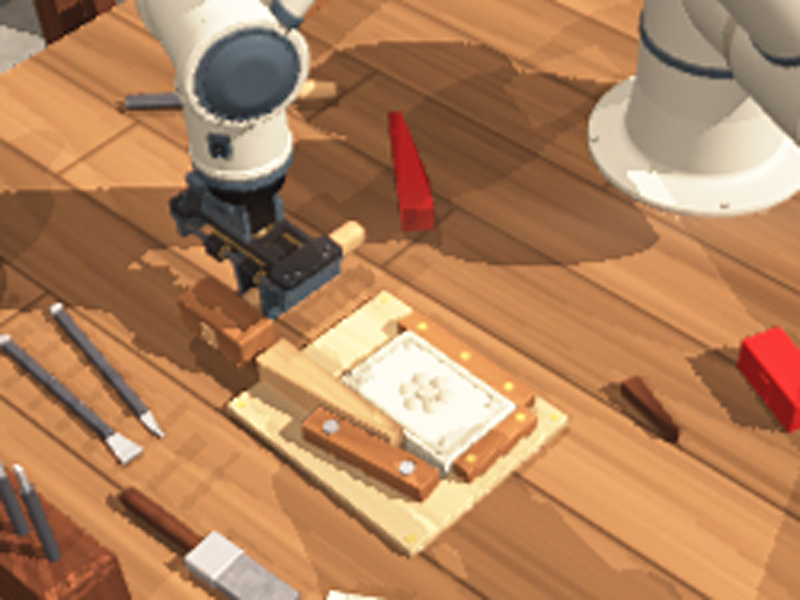

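The mallet is square behind the butt, with the head at (235,325). Now separate light taps until the wedge jams.

Run:
```python
from h import *
X=-.0056;y=-.1795
arm.sleep(.1);f0=np.array(arm.current_force())
def fy():
    return np.mean([-(R2(-B[1])@(np.array(arm.current_force())-f0)[:2])[1] for _ in range(3)])
stuck=0
for k in range(14):
    y0=y;y-=.002;arm.move_l(b2w(X,y,.019),feed=.045)
    F=[]
    for i in range(9):
        y+=.001;arm.move_l(b2w(X,y,.019),feed=.04);F.append(round(fy(),1))
        if F[-1]>(11 if stuck==0 else 14):break
    arm.move_l(b2w(X,y-.012,.019),feed=.08)
    print(k,round(y,4),F,round(arm.current_t(),1),flush=True)
    stuck=stuck+1 if F[-1]>10 and y-y0<=.0011 else 0
    if stuck>=2 or arm.current_t()>52:break
print(arm.current_width(),np.round(arm.current_force(),1))
cv2.imwrite("pics/n1.png",cv2.resize(arm.snapshot("top")[140:250,235:455,::-1],None,fx=3.6,fy=3.6,interpolation=cv2.INTER_CUBIC))
```

```text
0 -0.1725 [np.float64(-0.4), np.float64(-0.4), np.float64(-0.4), np.float64(-0.6), np.float64(-0.4), np.float64(-0.9), np.float64(-0.1), np.float64(0.0), np.float64(-0.3)] 30.2
1 -0.1655 [np.float64(0.3), np.float64(-0.2), np.float64(-0.0), np.float64(-0.7), np.float64(-0.8), np.float64(0.3), np.float64(1.7), np.float64(4.8), np.float64(6.7)] 33.1
2 -0.1585 [np.float64(-0.4), np.float64(0.9), np.float64(4.0), np.float64(7.6), np.float64(7.3), np.float64(8.8), np.float64(9.9), np.float64(2.6), np.float64(5.5)] 36.0
3 -0.1535 [np.float64(-0.0), np.float64(1.5), np.float64(6.1), np.float64(7.6), np.float64(8.6), np.float64(10.1), np.float64(14.2)] 38.5
4 -0.1505 [np.float64(-1.0), np.float64(2.7), np.float64(5.9), np.float64(9.8), np.float64(14.7)] 40.4
5 -0.1485 [np.float64(0.2), np.float64(4.5), np.float64(9.9), np.float64(14.9)] 42.1
6 -0.1475 [np.float64(0.0), np.float64(6.2), np.float64(14.0)] 43.5
7 -0.1465 [np.float64(-1.0), np.float64(8.4), np.float64(17.1)] 44.9
0.024086732119751382 [ 0.8  0.1 -3.8]
```

View pics/n1.png

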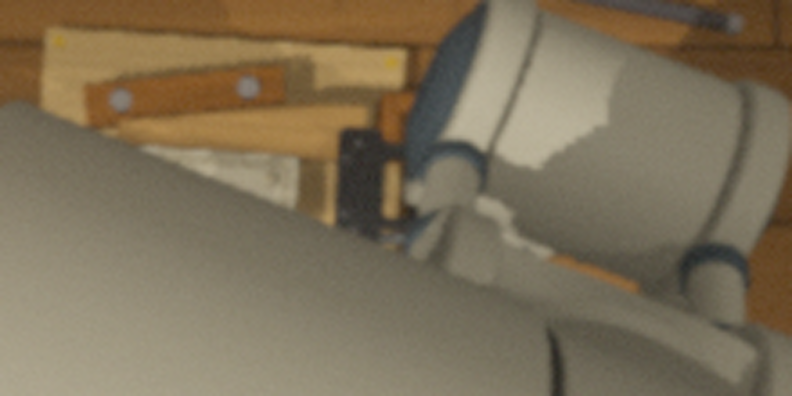

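The wedge is nearly home; creep per tap is shrinking and the butt is at about (365,115). A few more light taps will confirm it, then I'll back off, lift and look.

Run:
```python
from h import *
X=-.0056;y=-.1465
f0=np.array(arm.current_force())
fy=lambda:np.mean([-(R2(-B[1])@(np.array(arm.current_force())-f0)[:2])[1] for _ in range(3)])
for k in range(4):
    y-=.002;arm.move_l(b2w(X,y,.019),feed=.045)
    F=[]
    for i in range(5):
        y+=.001;arm.move_l(b2w(X,y,.019),feed=.04);F.append(float(round(fy(),1)))
        if F[-1]>15:break
    arm.move_l(b2w(X,y-.012,.019),feed=.08)
    print(k,round(y,4),F,round(arm.current_t(),1),flush=True)
# back off, lift, go above lay-down place
arm.move_l(b2w(X,-.235,.019),feed=.15)
arm.move_l(b2w(X-.02,-.25,.05),feed=.12)
print(arm.current_t(),np.round(arm.current_ee_pos(),3))
im=arm.snapshot("top")[140:250,235:455,::-1];cv2.imwrite("pics/o1.png",cv2.resize(im,None,fx=3.6,fy=3.6,interpolation=cv2.INTER_CUBIC))
cv2.imwrite("pics/o2.png",cv2.resize(arm.snapshot("scene")[80:270,130:380,::-1],(800,600),interpolation=cv2.INTER_CUBIC))
```

```text
0 -0.1465 [13.4, 23.8] 46.1
1 -0.1465 [14.9, 24.1] 47.3
2 -0.1465 [14.5, 24.4] 48.5
3 -0.1465 [14.1, 23.6] 49.7
50.8083 [ 0.513 -0.239  0.05 ]
```

View pics/o2.png

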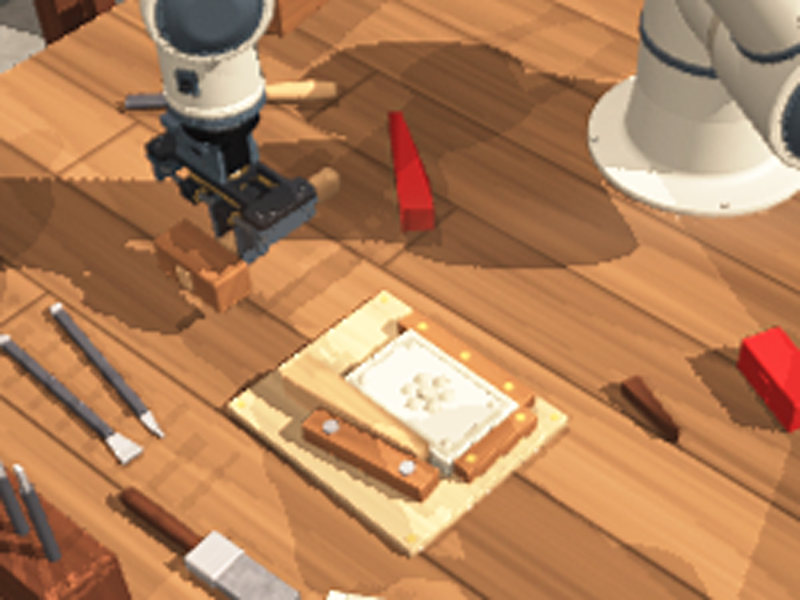

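Four repeat taps gave the same force with no advance, so the wedge is jammed. The panel sits against the rail and end stop, around (440,385). Bench space under the mallet is clear, so I'll lay it down there.

Run:
```python
from h import *
p=np.array(arm.current_ee_pos());f0=np.array(arm.current_force())
for z in(.010,.007,.0055,.0045,.004):
    p[2]=z;arm.move_l(p,feed=.08 if z==.010 else .02)
    f=np.array(arm.current_force())-f0;print(z,f.round(1))
    if f[2]>3:break
arm.grip(.06)
p[2]=.15;arm.move_l(p,feed=.12)
arm.move_to(p+[-.08,-.05,.05],np.array(arm.current_tool_rot()))
print(arm.current_t())
cv2.imwrite("pics/z1.png",cv2.resize(arm.snapshot("scene")[:,:,::-1],(800,600),interpolation=cv2.INTER_CUBIC))
```

```text
0.01 [-0.6 -0.5 -1.9]
0.007 [-0.5 -0.9 -1.2]
0.0055 [-0.1 -0.6 -0.9]
0.0045 [-0.4 -0.5 -1.5]
0.004 [ 0.4 -0.2 -1.3]
55.1917
```

View pics/z1.png

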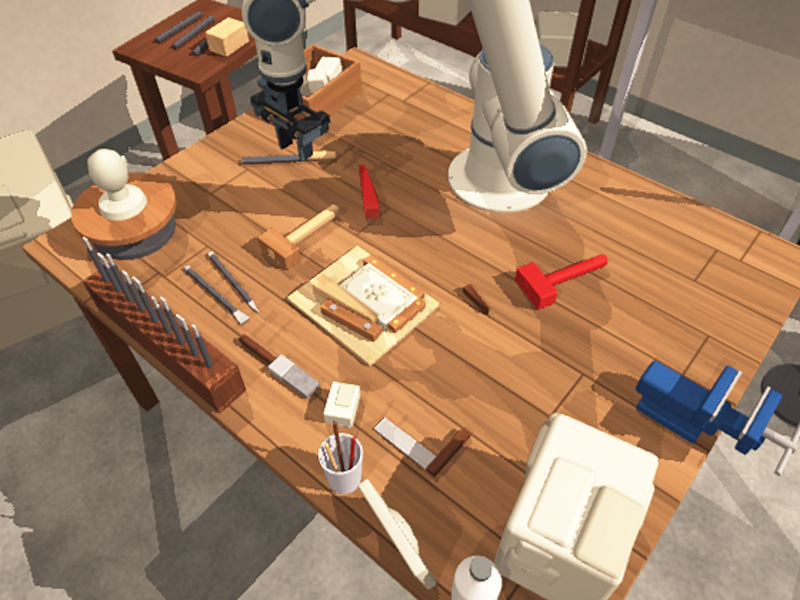

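The mallet lies flat beside the board at (285,240), the wedge is driven in at (345,295), and nothing else has moved. The arm is clear, so I'll hand in.

```bash
python3 -c "
from rig import arm
print(arm.sign_off())"
```

```text
the job is handed in; nothing more can be done
None
```

The job is handed in at about 55 s: the last four taps (about 24 N) moved the wedge no further, the panel looks tight against the rail in the picture, and the mallet lies flat beside the board with nothing else visibly shifted.

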